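Open the hazelnut jar in the one-handed jar clamp

ROBOT

A 6-joint arm with a two-finger parallel gripper is mounted at the origin on a cart in front of the work surface, level with it; the furniture and walls round the work are solid. World frame = base frame: x ahead of the robot, y to its left, z up, the work surface at z = 0. Lengths are in mm, angles in degrees, forces in N, time in s.
With the tool pointing down it reaches from about 275 to 825 mm from the base axis. Payload 5.2 kg.
Tool frame: the origin (TCP) lies midway between the tips of the shut fingers; the grasp point (between the pads) lies 19 mm behind it; z points along the fingers, y is the line along which they close (so a half turn about z gives the same grasp; the last joint's range is limited). The gripper opens to 93 mm and grips with 3 to 60 N. Pads are 15 mm wide; open, the fingers measure 128 mm over their backs; the gripper's body (75 mm by 188 mm) begins 65 mm behind the grasp point.
Start: joints at [-77.796, 14.817, 87.949, -0, 77.235, -11.62], TCP at [222.178, -503.132, 218.653] pointing down, gripper open.
Joint ranges: [-179.93, 179.93], [-52.35, 119.4], [10.71, 147.94], [-69.91, 249.91], [12.55, 155.21], [-178.61, 178.61]. Speed limits (degrees/s): [147.25, 147.25, 180, 180, 180, 180].

INTERFACE

Orientations are given as [roll, pitch, yaw] about the fixed x, y, z axes, in that order (R = Rz(yaw) Ry(pitch) Rx(roll)).
In Python, from workcell import ctrl, imaging, job_done gives the robot as it stands (ctrl), with the cameras (imaging) and the job as plain functions.
- The arm moves only by the tool nudge_tcp, called after "Emit:" by a JSON object that holds its "method" and its "body". Schema: {"type":"object","properties":{"rows":{"type":"object","properties":{"deltas":{"type":"array","items":{"type":"array","items":{"type":"number"},"minItems":5,"maxItems":5},"minItems":1,"maxItems":12}},"additionalProperties":false,"required":["deltas"]},"clamp_n":{"type":"number"},"only":{"type":"string"},"quiet":{"type":"boolean"},"lines":{"type":"string"}},"required":["rows"],"additionalProperties":false}. rows is an object whose key "deltas" holds a list of rows, 1 to 12 of them, each of 5 numbers: dx, dy, dz in normalised numbers (1 is 750 mm), then a turn about the tool's z in parts of the range, where 1.0 means 120 degrees, then the finger opening in mm; each row is the pose to reach, as a shift and turn from the pose commanded when the call began, along the tool's axes at that moment; what a row does not reach only later rows make up. A row lasts 1/12 s, in which the tool goes at most 41.7 mm and 7.16 degrees, less where a joint would pass 70% of its speed; a pose out of reach is approached as far as the arm can. The fingers move at their own pace and stop on an object; clamp_n is the grip in N (left out, the last holds). Time passes only in rows, so rows that do not move let the fingers close. The tool returns the time, the measured TCP pose, the force, the opening and the grip force at its end. only (a regular expression) keeps the lines of the reply that match it, lines (a string "A,B") keeps lines A to B, and quiet returns only ok. A shift or turn number past 1, either way, is cut back to 1. Input that does not fit is refused with a message, and nothing moves.
- ctrl.state(): the state, without advancing time (a new reading comes with each control period).
- imaging.capture(name): name is "side" or "top" or "wrist"; returns a dict with "image" (420x560x3 uint8, red, green, blue), "fx", "fy", "cx", "cy" (pixels), "rvec" (rotation vector, rad) and "tvec" (3), from world to camera coordinates, as OpenCV has them; the wrist camera has in their place "mount" (4x4, takes a point from camera to tool coordinates, whose origin is the TCP and whose axes are the flange's). Camera axes: x right, y down, z forward; pixel columns grow to the right and rows downward; lengths in mm; the calibration is good to about 2 mm. The wrist camera is an equidistant fisheye: a pixel r from the principal point sees the ray r / f radians off the axis. A picture is of the moment at which its call begins: read the wrist's pose just before it. There is no depth.
- job_done(): hands the job in; it is judged then, once.
The state is a dict: "time": time; "joint_positions": joint angles; "qvel": joint speeds; "joint_torque": joint torques, N m; "tool_pos": TCP position; "tool_rot": TCP orientation; "ft_force": force on the tool from outside, world axes, zero at the start; "moment": the same for the moment, N m; "opening": finger opening in mm; "grip_force": force on a finger pad.
Only numpy, scipy, OpenCV 4.12 (cv2) and the standard library are available. Lean on these libraries where they do the work, as an engineer would, in place of code of your own. Each camera call takes 0.05 s, during which the arm holds its last target. There are 200 camera calls.

TASK

Open the nut jar that stands between the jaws of the jar clamp: turn the clamp's dial clockwise until its white pointer is on the long mark, so that the jaws grip the jar, and slide the lock all the way home over the end of the dial. Then unscrew the tight lid, about a quarter turn anticlockwise until its lugs come free, without wrenching the jar round in the jaws, lift it straight off and finish still holding it level, two or three centimetres above the jar's mouth, with the jar still standing in the locked clamp. Do not upset the other things.

Things in the scene. Friction and masses are not known exactly. Their poses are not given: they have to be found in the camera images.
- clamp: One-handed jar clamp fixed to the worktop: wooden board 112 (x) x 335 (y) x 8 mm, grey fittings. Origin on the worktop under the jar seat, z up. In its frame: seat (rubber disc, top z 9 mm) at 0,0; fixed V jaw at +y, moving sprung V jaw at -y (tops z 50 mm); dial axis at y -140 mm; lock beyond it on the same line, to y -261 mm.
- seat (a point): Centre of the jar seat, on the clamp's rubber disc, 9 mm above the worktop; axes as the clamp's.
- dial_mark (a point): Outer end of the long black mark on the dial's scale, 34 mm from the dial's axis towards the lock (-y of the clamp), 36 mm above the worktop. The short ticks beside it are plain graduations.
- dial_grip (a point): On the dial's axis, at mid-height of its black bar grip, 54 mm above the worktop. Bar 10 mm wide, 48 mm long, round ends, 42 to 64 mm above the worktop, on a round foot of 42 mm diameter; a white line marks its pointer end. This frame's axes do not lie along the bar: use dial.
- dial (a joint): Dial angle, rad, grows clockwise from above. 1.30 = on the long mark: bar along the clamp's y, pointer end to -y, at the lock; at q the bar is (1.30 - q) anticlockwise of that. Starts 0 to 0.3, stays where left. Drives the jaw 10 mm a rad; pads touch the jar at about 0.8, then spring harder (to 0.3 N m on the dial). The lock passes over the bar only within about 0.15 rad of the mark.
- lock_fin (a point): Grip point of the lock's upright black fin, 8 mm below its top: fin 9 mm thick (clamp x), 22 mm long (clamp y), free from 57 to 84 mm above the worktop. The lock is a steel hood 25 mm wide, top at 70 mm, its mouth 50 mm ahead of this point towards the dial (+y of the clamp). The point moves with the lock.
- lock (a joint): Travel of the lock in m along the clamp's +y, towards the dial. 0: fully back; 0.028: fully home, hood over the end of the dial's bar. Starts at 0 to 0.003, needs about 3 N to slide, stays where it is left.
- jar: Glass jar of hazelnuts, loose, 0.3 to 0.4 kg: round body 66 mm across and 60 mm high, neck 44 mm across with its top 76 mm above the jar's bottom. Origin at the centre of its bottom, z up. It stands on the clamp's seat between the open jaws.
- jar_side (a point): Point on the side of the jar's glass, 33 mm from its axis along the jar's x, 30 mm above its bottom; shows whether the jar turns.
- jar_rim (a point): Centre of the jar's mouth, 79 mm above the jar's bottom: the top of its rubber sealing ring while the lid is on. Moves with the jar.
- lid: Ribbed aluminium lid, 62 mm across, 16 mm high, 40 g; origin at the centre of its lower edge. Closed: edge 76 mm, top 92 mm above the worktop, jar's shoulder 7 mm below the edge. Three lugs under thread ramps, pressed up by the seal (9 N): about 0.25 N m to turn. Anticlockwise from above it rises 2 mm, is free after 1.0 to 1.6 rad (best 1.35), is stopped at 1.65; free, it lifts straight off.
- lid_top (a point): Centre of the lid's top, 16 mm above the lid's origin.
- mug: Small white cup with a handle, 60 x 87 x 50 mm, origin under its centre; bystander.
- spice_jar: Spice jar with a green cap, 44 mm across, 99 mm high, origin under its centre; bystander.
- jam_jar: Another, closed jar, 73 mm across, 84 mm high, standing behind the clamp, origin under its centre; bystander.
- spoon: Teaspoon lying in front of the clamp, 130 x 27 x 11 mm; bystander.

How it is judged (in metres and radians):
On the way, in this order (a step that is already met when the one before it is completed fails the run):
1. the dial's pointer is on the long mark (within 0.13 rad), the lock not yet over it (value of joint dial between 1.17 and 1.43 rad and value of joint lock below 0.012 m), for 0.2 s.
2. the lock is home (within 4 mm) over the end of the dial (value of joint dial between 1.17 and 1.43 rad and value of joint lock above 0.024 m), for 0.2 s.
3. with the clamp locked, the lid comes off the threads of the standing jar (all of step 2 and angle between jar's own z axis and vertical below 0.12 rad and horizontal distance between jar and seat below 0.008 m and z of jar in the frame of clamp below 0.014 m and z of lid in the frame of jar above 0.074 m), for 0.1 s.
At the end, for the whole second after the job is handed in: Lid held still in the fingers alone, level within 10 deg, within 20 mm of the jar's axis, its edge 9 to 49 mm above the neck; jar upright and untouched on its seat (8 mm); dial on the mark (0.13 rad), lock home (4 mm) (all of step 2 and angle between jar's own z axis and vertical below 0.12 rad and horizontal distance between jar and seat below 0.008 m and z of jar in the frame of clamp below 0.014 m and z of lid in the frame of jar between 0.085 and 0.125 m and horizontal distance between lid and jar below 0.02 m and angle between lid's own z axis and vertical below 0.17 rad and contact force between the fingers and lid above 2 N and contact force between each of lid, the arm and jar below 0.1 N and linear speed of each of lid, jar below 0.02 m/s); the arm keeps its last pose, push and grip.
It fails at once if the jar is wrenched round or shoved: a point on its side moves more than 16 mm (distance of jar_side from where it was at the start of the episode above 0.016 m).
It fails at once if the jar is lifted out of the clamp or tipped (z of jar in the frame of clamp above 0.02 m or angle between jar's own z axis and vertical above 0.25 rad).
It fails at once if another thing is knocked over or pushed more than 40 mm (distance of any of mug, spice_jar, jam_jar, spoon from where it was at the start of the episode above 0.04 m).
It also fails if it takes over 58 s, if anything falls off the work surface, if the arm or the gripper's body presses on something with over 40 N, if the wrist force passes 120 N, or if a joint passes its speed limit or range.

## Working session

There is one attempt and no reset: what is moved stays moved. The work goes in short steps, Python scripts to look and compute and a tool call to move; the robot and the scene stay as the last step left them, time stands still between calls to the robot, and variables do not carry over. Pictures are saved under pics/ and viewed, at most 10 in all, crops included, and the job is handed in when it is done.

```bash
ls; mkdir -p pics
```

Run:
```python
from workcell import ctrl, imaging, job_done
import cv2,numpy as np
s=ctrl.state();print({k:np.round(v,3).tolist() for k,v in s.items()})
for n in("side","top"):
    c=imaging.capture(n);cv2.imwrite(f"pics/{n}0.png",c["image"][:,:,::-1]);np.save(f"pics/{n}0.npy",c,allow_pickle=True)
    R=cv2.Rodrigues(np.array(c["rvec"],float))[0];print(n,c["fx"],c["cx"],c["cy"],(-R.T@np.array(c["tvec"])).round(),R.round(2).tolist())
```

```text
pics
workcell.py
{'time': 0.0, 'joint_positions': [-77.797, 14.857, 88.011, -0.001, 77.235, -11.619], 'qvel': [0.008, 0.003, 0.114, 0.005, -0.047, -0.098], 'joint_torque': [-0.0, -43.731, -28.4, 0.072, 0.041, -0.0], 'tool_pos': [222.046, -502.588, 217.846], 'tool_rot': [-179.9, -0.02, 23.822], 'ft_force': [-0.491, 0.43, -0.386], 'moment': [0.018, -0.015, -0.028], 'grip_force': 0.0, 'opening': 92.855}
side 421.5735816970007 283.25993573758007 208.65533263717688 [ 430. -850.  636.] [[0.98, -0.21, -0.02], [-0.15, -0.6, -0.79], [0.16, 0.77, -0.61]]
top 417.8333247678921 281.1362773958583 205.62069281425664 [ 433. -177.  930.] [[0.02, -1.0, -0.01], [-0.99, -0.02, -0.12], [0.12, 0.01, -0.99]]
```

View pics/top0.png

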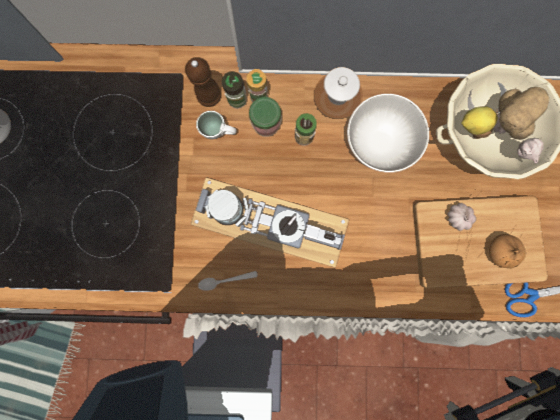

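View pics/side0.png

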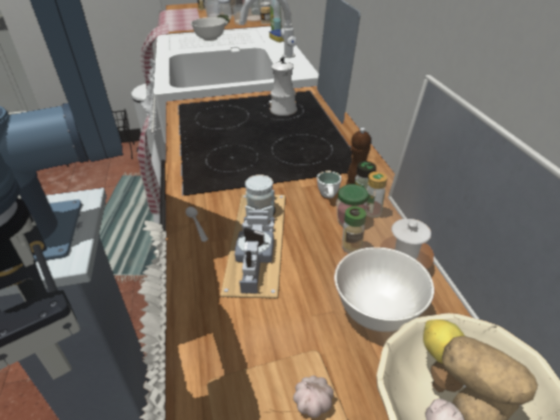

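The top view shows the lid at about (225,207), the dial at (289,226) and the lock fin at (333,237). I'll enlarge that area and measure.

Create h.py:
```python
import cv2,numpy as np
def cam(c):
    R=cv2.Rodrigues(np.array(c["rvec"],float))[0];t=np.array(c["tvec"],float).ravel()
    K=np.array([[c["fx"],0,c["cx"]],[0,c["fy"],c["cy"]],[0,0,1.]]);return R,t,K
def ray(c,uv,z):
    R,t,K=cam(c);o=-R.T@t;d=R.T@np.linalg.inv(K)@np.array([*uv,1.]);return o+d*(z-o[2])/d[2]
def proj(c,P):
    R,t,K=cam(c);return cv2.projectPoints(np.array(P,float).reshape(-1,3),R,t,K,None)[0][:,0]
def load(n): return np.load(f"pics/{n}.npy",allow_pickle=True).item()
```

Run:
```python
from h import *
c=load("top0");im=c["image"][:,:,::-1]
cv2.imwrite("pics/c1.png",cv2.resize(im[170:275,190:355],None,fx=4.8,fy=4.8,interpolation=cv2.INTER_CUBIC))
c2=load("side0");im2=c2["image"][:,:,::-1]
cv2.imwrite("pics/c2.png",cv2.resize(im2[170:300,215:295],None,fx=4.6,fy=4.6,interpolation=cv2.INTER_CUBIC))
for uv,z in (((225,207),92),((289,226),64),((333,237),84)):print(ray(c,uv,z).round(1))
```

```text
[532.6 -57.   92. ]
[ 499.5 -187.6   64. ]
[ 477.9 -276.8   84. ]
```

View pics/c1.png

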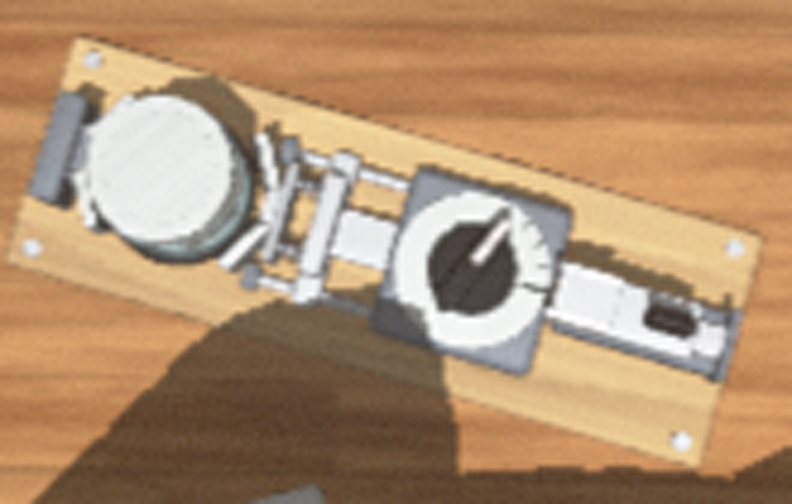

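View pics/c2.png

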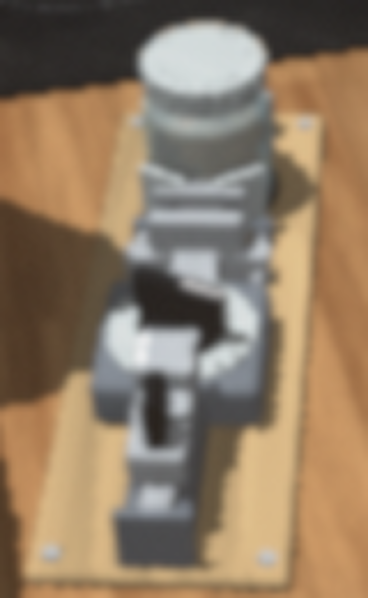

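The crops show the board corners at (78,37), (10,262), (700,467) and (762,238), and the lid centre at about (158,167). The dial disc centre is at (474,269), the pointer runs from (475,260) to (512,212), and the fin top is at (669,318). Next I compute the clamp frame.

Run:
```python
from h import *
c=load("top0")
f=lambda u,v,z:ray(c,((u+.5)/4.8-.5+190,(v+.5)/4.8-.5+170),z)
B=np.array([f(*p,8) for p in((78,37),(10,262),(700,467),(762,238))]);print(B.round(1))
print([round(np.linalg.norm(B[i]-B[i-1]),1) for i in range(4)])
ey=(B[0]+B[1]-B[2]-B[3]);ey/=np.linalg.norm(ey);ang=np.degrees(np.arctan2(ey[1],ey[0]))-90
ex=np.array([ey[1],-ey[0],0]);print("yaw",ang)
scr=np.array([f(*p,8) for p in((93,61),(32,248),(681,441),(735,248))]);e=(scr[0]+scr[1]-scr[2]-scr[3]);print("yaw screws",np.degrees(np.arctan2(e[1],e[0]))-90)
o=f(158,167,92);o[2]=0;d=f(474,269,36);n=f(669,318,84);m=f(547,292,36);P=f(512,212,64);ctr=B.mean(0)
for k,p in dict(o=o,dial=d,fin=n,mark=m,ptr=P,board=ctr,Pax=f(475,262,64)).items():print(k,p.round(1),"clamp",round((p-o)@ex,1),round((p-o)@ey,1))
# side rays
s=load("side0");g=lambda u,v,z:ray(s,((u+.5)/4.6-.5+215,(v+.5)/4.6-.5+170),z)
for k,p in dict(lid=g(202,67,92),fin=g(155,380,84)).items():print("side",k,p.round(1))
```

```text
[[ 608.7    0.9    8. ]
 [ 502.5   27.3    8. ]
 [ 416.9 -291.6    8. ]
 [ 522.1 -319.3    8. ]]
[np.float64(331.7), np.float64(109.4), np.float64(330.2), np.float64(108.8)]
yaw -15.08462904289975
yaw screws -15.024006722590585
o [537.8 -51.7   0. ] clamp 0.0 0.0
dial [ 502.4 -186.5   36. ] clamp 0.8 -139.4
fin [ 480.  -268.6   84. ] clamp 0.6 -224.5
mark [ 492.9 -219.3   36. ] clamp 0.2 -173.5
ptr [ 525.4 -202.2   64. ] clamp 27.1 -148.5
board [ 512.5 -145.7    8. ] clamp 0.0 -97.3
Pax [ 503.2 -186.6   64. ] clamp 1.7 -139.2
side lid [536.  -59.9  92. ]
side fin [ 480.2 -267.7   84. ]
```

Create to.py:
```python
import sys,numpy as np
from workcell import ctrl, imaging, job_done
s=ctrl.state();p=np.array(s["tool_pos"]);y=np.radians(s["tool_rot"][2])
x,Y,z,yaw=map(float,sys.argv[1:5]);d=np.array([x,Y,z])-p
print("dx %.1f dy %.1f dz %.1f turn %.1f"%(d[0]*np.cos(y)+d[1]*np.sin(y),d[0]*np.sin(y)-d[1]*np.cos(y),-d[2],-((yaw-np.degrees(y)+180)%360-180)),"t",s["time"],p.round(1),np.round(s["tool_rot"],1),"F",np.round(s["ft_force"],1),s["opening"])
```

```bash
python3 to.py 502 -186.7 120 145
```

```text
dx 383.7 dy -176.0 dz 97.9 turn -121.2 t 0.1 [ 222.1 -502.6  217.9] [-179.9   -0.    23.8] F [-0.2  0.1  1.3] 93.39582633250622
```

Careful with the scale: shifts go in shares of 750 mm and turns go in shares of 120 degrees. That gives: 384 mm / 750 = 0.512, 350 mm / 750 = 0.4667, -84 degrees / 120 = -0.7.

Emit:
{"method": "nudge_tcp", "body": {"rows": {"deltas": [[0.0467, -0.0213, 0.008, -0.0583, 60], [0.0933, -0.0427, 0.0213, -0.1167, 60], [0.14, -0.064, 0.0347, -0.175, 40], [0.1867, -0.0853, 0.048, -0.2333, 40], [0.2333, -0.1067, 0.0613, -0.2917, 24], [0.28, -0.128, 0.0747, -0.35, 24], [0.3267, -0.1493, 0.088, -0.4083, 24], [0.3733, -0.1707, 0.0987, -0.4667, 24], [0.42, -0.192, 0.1093, -0.525, 24], [0.4667, -0.2133, 0.12, -0.5833, 24], [0.512, -0.2347, 0.1307, -0.6417, 24], [0.512, -0.2347, 0.1307, -0.7, 24]]}}}

```text
time: 1.1
tool_pos: [504.7, -181.2, 118.8]
tool_rot: [180.0, -0.2, 108.4]
ft_force: [-0.8, -0.1, 1.2]
opening: 23.9
grip_force: 0.0
```

```bash
python3 to.py 502 -186.7 120 145
```

```text
dx -4.4 dy -4.3 dz -1.2 turn -36.6 t 1.1 [ 504.7 -181.2  118.8] [180.   -0.2 108.4] F [-0.8 -0.1  1.2] 23.936796070084604
```

To row units: -1 mm / 750 = -0.0013, -36 degrees / 120 = -0.3.

Emit:
{"method": "nudge_tcp", "body": {"rows": {"deltas": [[-0.0013, -0.0013, 0, -0.0583, 24], [-0.0013, -0.0013, 0, -0.1167, 24], [-0.0013, -0.0013, 0, -0.175, 24], [-0.0013, -0.0013, 0, -0.2333, 24], [-0.0013, -0.0013, 0, -0.3, 24], [-0.0013, -0.0013, 0, -0.3, 24], [-0.0013, -0.0013, 0, -0.3, 24]]}}}

```text
time: 1.68
tool_pos: [501.5, -188.1, 120.4]
tool_rot: [-180.0, -0.0, 143.7]
ft_force: [1.0, 0.9, -0.2]
opening: 24.0
grip_force: 0.0
```

Run:
```python
from h import *
from workcell import ctrl, imaging, job_done
s=ctrl.state();c=imaging.capture("wrist");np.save("pics/w1.npy",{**c,"s":s},allow_pickle=True)
print({k:np.round(v,2).tolist() for k,v in c.items() if k!="image"},s["tool_pos"],s["tool_rot"])
cv2.imwrite("pics/w1.png",c["image"][:,:,::-1])
```

```bash
python3 to.py 502 -186.7 44 145
```

```text
{'fx': 325.19, 'fy': 325.19, 'cx': 275.78, 'cy': 209.49, 'mount': [[-0.0, -0.96, -0.29, 81.49], [1.0, -0.0, -0.0, -0.05], [0.0, -0.29, 0.96, -165.93], [0.0, 0.0, 0.0, 1.0]]} [ 501.50228407 -188.13681137  120.35299946] [-1.79998300e+02 -4.12073550e-02  1.43674548e+02]
dx 0.5 dy 1.4 dz 76.4 turn -1.4 t 1.7333 [ 501.5 -188.2  120.4] [-180.    -0.   143.6] F [-0.3 -0.6  0.3] 24.34913049709434
```

View pics/w1.png

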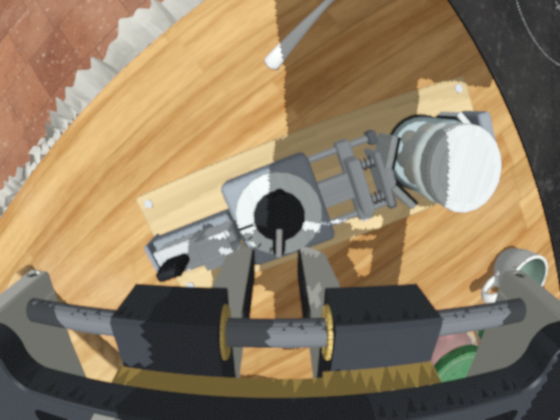

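The wrist view shows the pointer line at about (280,230–250), centred between the fingers at (250) and (306). The dial's white ring is centred near (276,214), and the fin is at (173,267). I'll convert these to world points.

Add to h.py:
```python
def wray(c,uv,z):
    from scipy.spatial.transform import Rotation as Ro
    s=c["s"];R=Ro.from_euler("xyz",s["tool_rot"],degrees=True).as_matrix();M=np.array(c["mount"])
    v=np.array([uv[0]-c["cx"],uv[1]-c["cy"]]);r=np.linalg.norm(v);th=r/c["fx"]
    d=R@M[:3,:3]@np.array([*(v/r*np.sin(th)),np.cos(th)]);o=R@M[:3,3]+s["tool_pos"];return o+d*(z-o[2])/d[2]
```

Run:
```python
from h import *
c=load("w1");im=c["image"]
for k,uv,z in(("ptr1",(280,231),64),("ptr2",(280,250),64),("fin",(173,262),84),("ring",(276,214),36)):print(k,wray(c,uv,z).round(1))
# lid top: bright pixels
m=cv2.inRange(im,(205,215,215),(255,255,255));n,l,st,ce=cv2.connectedComponentsWithStats(m)
for i in range(1,n):
    if st[i,4]>400:print(st[i],ce[i].round(1),wray(c,ce[i],92).round(1))
cv2.imwrite("pics/w1c.png",cv2.resize(im[170:300,130:330,::-1],None,fx=4,fy=4,interpolation=cv2.INTER_CUBIC))
```

```text
ptr1 [ 505.4 -187.4   64. ]
ptr2 [ 517.7 -196.4   64. ]
fin [ 473.5 -259.1   84. ]
ring [ 500.4 -187.3   36. ]
[ 446  113   55   99 3846] [471.3 166.7] [538.2 -48.9  92. ]
[236 174  33  53 908] [250.6 199.4] [ 468.9 -183.8   92. ]
```

View pics/w1c.png

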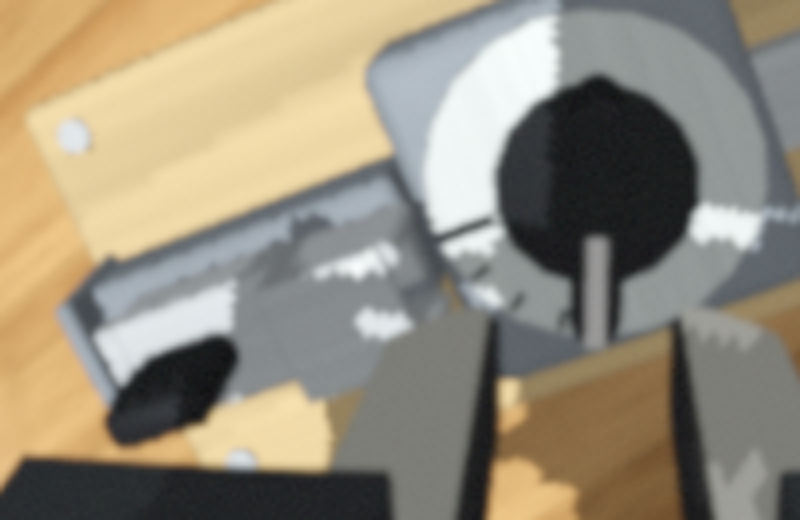

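Enlarged, the pointer line is at column 278.9 and parallel to the image's vertical axis, so the bar lies along tool x. The round foot is centred at (278.9,214.6).

Run:
```python
from h import *
c=load("w1")
f=wray(c,(278.9,214.6),42);a=wray(c,(278.9,231),64);b=wray(c,(278.9,254),64)
print(f.round(1),a.round(1),b.round(1),np.degrees(np.arctan2(b[1]-a[1],b[0]-a[0])))
d=b-a;d/=np.linalg.norm(d);n=np.array([-d[1],d[0],0]);print("offset of foot from bar line",(f-a)@n,"tcp",(np.array(c["s"]["tool_pos"])-a)@n)
```

```text
[ 500.6 -184.7   42. ] [ 504.9 -188.1   64. ] [ 519.8 -199.    64. ] -36.158213971423315
offset of foot from bar line 0.19052274916629397 tcp -2.063960344696216
```

To row units: 75 mm / 750 = 0.1, 65 mm / 750 = 0.0867.

```bash
python3 to.py 501.2 -186 45 143.8
```

```text
dx 1.6 dy 1.5 dz 75.4 turn -0.2 t 1.7333 [ 501.5 -188.2  120.4] [-180.    -0.   143.6] F [-0.3 -0.6  0.3] 24.34913049709434
```

Emit:
{"method": "nudge_tcp", "body": {"rows": {"deltas": [[0.0013, -0.0027, 0.0267, 0, 24], [0.0013, -0.0027, 0.06, 0, 24], [0.0013, -0.0027, 0.0867, 0, 24], [0.0013, -0.0027, 0.1, 0, 24], [0.0013, -0.0027, 0.1, 0, 24], [0.0013, -0.0027, 0.1, 0, 24]]}}}

```text
time: 2.23
tool_pos: [499.8, -189.4, 45.7]
tool_rot: [-180.0, -0.0, 143.7]
ft_force: [-0.6, 0.4, -0.3]
opening: 24.0
grip_force: 0.0
```

```bash
python3 to.py 501.2 -186 45 143.8
```

```text
dx 0.8 dy 3.5 dz 0.7 turn -0.1 t 2.2333 [ 499.8 -189.4   45.7] [-180.    -0.   143.7] F [-0.6  0.4 -0.3] 23.955616307679737
```

I used the wrong sign on dy, so I correct it by +3.5 and then grip.

To row units: 3.5 mm / 750 = 0.0047, 1 mm / 750 = 0.0013.

Emit:
{"method": "nudge_tcp", "body": {"rows": {"deltas": [[0.0013, 0.0047, 0.0007, 0, 24], [0.0013, 0.0047, 0.0007, 0, 24], [0.0013, 0.0047, 0.0007, 0, 5], [0.0013, 0.0047, 0.0007, 0, 5], [0.0013, 0.0047, 0.0007, 0, 5], [0.0013, 0.0047, 0.0007, 0, 5], [0.0013, 0.0047, 0.0007, 0, 5]]}, "clamp_n": 20}}

```text
time: 2.82
tool_pos: [501.7, -185.6, 45.8]
tool_rot: [179.9, 0.1, 143.8]
ft_force: [2.8, 5.1, 5.1]
opening: 9.9
grip_force: 20.0
```

```bash
python3 to.py 501.2 -186 45 143.8
```

```text
dx 0.1 dy -0.6 dz 0.8 turn -0.0 t 2.8167 [ 501.7 -185.6   45.8] [1.799e+02 1.000e-01 1.438e+02] F [2.8 5.1 5.1] 9.947853106103041
```

To row units: 69 degrees / 120 = 0.575.

Emit:
{"method": "nudge_tcp", "body": {"rows": {"deltas": [[0, 0, 0, 0.05, 5], [0, 0, 0, 0.1, 5], [0, 0, 0, 0.15, 5], [0, 0, 0, 0.2, 5], [0, 0, 0, 0.25, 5], [0, 0, 0, 0.3, 5], [0, 0, 0, 0.35, 5], [0, 0, 0, 0.4, 5], [0, 0, 0, 0.45, 5], [0, 0, 0, 0.5, 5], [0, 0, 0, 0.5417, 5], [0, 0, 0, 0.575, 5]]}}}

```text
time: 3.82
tool_pos: [502.3, -185.3, 45.8]
tool_rot: [179.9, -0.1, 74.6]
ft_force: [4.9, 4.6, 3.5]
opening: 9.8
grip_force: 20.2
```

Emit:
{"method": "nudge_tcp", "body": {"rows": {"deltas": [[0, 0, 0, 0, 5], [0, 0, 0, 0, 5], [0, 0, 0, 0, 5], [0, 0, 0, 0, 5]]}}}

```text
time: 4.15
tool_pos: [502.3, -185.4, 45.8]
tool_rot: [179.9, -0.1, 74.8]
ft_force: [4.3, 4.9, 3.5]
opening: 9.7
grip_force: 20.0
```

```bash
python3 to.py 501.2 -186 45 75
```

```text
dx -0.9 dy -0.9 dz 0.8 turn -0.2 t 4.15 [ 502.3 -185.4   45.8] [ 1.799e+02 -1.000e-01  7.480e+01] F [4.3 4.9 3.5] 9.706041281748716
```

To row units: -85 mm / 750 = -0.1133, -62 mm / 750 = -0.0827.

Emit:
{"method": "nudge_tcp", "body": {"rows": {"deltas": [[0, 0, 0, 0, 24], [0, 0, 0, 0, 24], [0, 0, 0, 0, 24], [0, 0, -0.04, 0, 24], [0, 0, -0.08, 0, 24], [-0.04, 0, -0.0827, 0, 24], [-0.08, 0, -0.0827, 0, 24], [-0.1133, 0, -0.0827, 0, 24], [-0.1133, 0, -0.0827, 0, 24], [-0.1133, 0, -0.0827, 0, 24]]}}}

```text
time: 4.98
tool_pos: [478.0, -269.1, 106.9]
tool_rot: [-180.0, -0.0, 74.7]
ft_force: [-0.8, 0.1, -0.4]
opening: 24.0
grip_force: 0.0
```

Run:
```python
from h import *
from workcell import ctrl, imaging, job_done
s=ctrl.state();c=imaging.capture("wrist");np.save("pics/w2.npy",{**c,"s":s},allow_pickle=True)
im=c["image"];cv2.imwrite("pics/w2.png",im[:,:,::-1]);print(s["tool_pos"],s["tool_rot"])
```

```text
[ 477.96676768 -269.13556464  106.87588589] [-1.79962093e+02 -2.64529004e-03  7.46587412e+01]
```

View pics/w2.png

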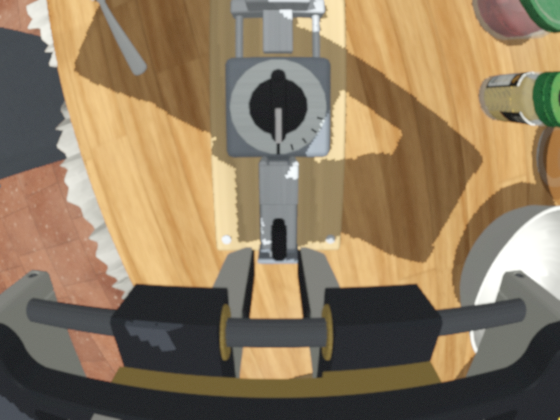

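The pointer, at column 278 and rows 108–140, sits on the long mark at (278,147), so the dial is set. The fin is at column 279, rows about 218–258, centred between the fingers.

Run:
```python
from h import *
c=load("w2");ey=np.array([.2586,.966,0]);ex=np.array([.966,-.2586,0]);t=c["s"]["tool_pos"]
for uv,z in(((279,218),84),((279,238),84),((279,258),84),((279,258),57),((278,110),64),((278,140),64),((278,105),42)):
    p=wray(c,uv,z);print(uv,z,p.round(1),"rel tcp x,y",((p-t)@ex).round(1),((p-t)@ey).round(1))
print(c["image"][210:265:2,279].tolist())
```

```text
(279, 218) 84 [ 484.6 -252.    84. ] rel tcp x,y 2.0 18.3
(279, 238) 84 [ 481.1 -264.7   84. ] rel tcp x,y 1.9 5.1
(279, 258) 84 [ 477.5 -278.1   84. ] rel tcp x,y 1.9 -8.8
(279, 258) 57 [ 474.4 -290.6   57. ] rel tcp x,y 2.1 -21.7
(278, 110) 64 [ 501.3 -189.1   64. ] rel tcp x,y 1.8 83.4
(278, 140) 64 [ 496.2 -207.7   64. ] rel tcp x,y 1.7 64.1
(278, 105) 42 [ 502.4 -185.5   42. ] rel tcp x,y 2.0 87.2
[[140, 144, 147], [139, 145, 146], [141, 144, 147], [138, 142, 144], [84, 87, 89], [20, 22, 25], [21, 23, 24], [25, 26, 29], [24, 24, 25], [23, 28, 28], [26, 28, 30], [30, 29, 32], [29, 30, 33], [32, 31, 34], [27, 24, 28], [26, 26, 29], [30, 30, 33], [27, 29, 31], [26, 28, 28], [29, 28, 33], [29, 30, 32], [29, 30, 32], [27, 29, 31], [30, 30, 33], [28, 28, 31], [91, 97, 103], [173, 172, 175], [214, 180, 138]]
```

To row units: 45 mm / 750 = 0.06, 1.9 mm / 750 = 0.0025.

Emit:
{"method": "nudge_tcp", "body": {"rows": {"deltas": [[0.0017, 0.0025, 0, 0, 24], [0.0017, 0.0025, 0.0267, 0, 24], [0.0017, 0.0025, 0.0533, 0, 24], [0.0017, 0.0025, 0.06, 0, 24], [0.0017, 0.0025, 0.06, 0, 24], [0.0017, 0.0025, 0.06, 0, 5], [0.0017, 0.0025, 0.06, 0, 5], [0.0017, 0.0025, 0.06, 0, 5], [0.0017, 0.0025, 0.06, 0, 5], [0.0017, 0.0025, 0.06, 0, 5]]}, "clamp_n": 25}}

```text
time: 5.87
tool_pos: [480.5, -267.0, 63.1]
tool_rot: [-180.0, 0.0, 74.8]
ft_force: [-4.0, 2.0, 5.7]
opening: 8.9
grip_force: 25.0
```

```bash
python3 to.py 480 -268.6 60 74.9
```

```text
dx -1.6 dy -0.1 dz 3.1 turn -0.1 t 5.8667 [ 480.5 -267.    63.1] [-180.     0.    74.8] F [-4.   2.   5.7] 8.898205956687265
```

Emit:
{"method": "nudge_tcp", "body": {"rows": {"deltas": [[0.0053, 0, -0.0013, 0, 5], [0.0107, 0, -0.0013, 0, 5], [0.016, 0, -0.0013, 0, 5], [0.0213, 0, -0.0013, 0, 5], [0.0267, 0, -0.0013, 0, 5], [0.032, 0, -0.0013, 0, 5], [0.036, 0, -0.0013, 0, 5], [0.0387, 0, -0.0013, 0, 5], [0.0387, 0, -0.0013, 0, 5], [0.0387, 0, -0.0013, 0, 5]]}}}

```text
time: 6.7
tool_pos: [487.3, -241.8, 63.3]
tool_rot: [-180.0, 0.3, 74.9]
ft_force: [-9.1, -12.2, -0.7]
opening: 8.6
grip_force: 25.0
```

```bash
python3 to.py 480 -268.6 60 74.9
```

```text
dx -27.8 dy -0.1 dz 3.3 turn -0.0 t 6.7 [ 487.3 -241.8   63.3] [-180.     0.3   74.9] F [ -9.1 -12.2  -0.7] 8.562162410715592
```

To row units: 2 mm / 750 = 0.0027, 1 mm / 750 = 0.0013.

Emit:
{"method": "nudge_tcp", "body": {"rows": {"deltas": [[0.0013, 0, 0, 0, 5], [0.0027, 0, 0, 0, 5], [0.0027, 0, 0, 0, 5], [0.0027, 0, 0, 0, 5]]}}}

```text
time: 7.03
tool_pos: [487.4, -241.7, 63.4]
tool_rot: [-180.0, 0.4, 74.9]
ft_force: [-12.2, -17.1, -2.1]
opening: 8.4
grip_force: 25.0
```

```bash
python3 to.py 480 -268.6 60 74.9
```

```text
dx -27.9 dy -0.1 dz 3.4 turn -0.0 t 7.0333 [ 487.4 -241.7   63.4] [-180.     0.4   74.9] F [-12.2 -17.1  -2.1] 8.433125680277037
```

Emit:
{"method": "nudge_tcp", "body": {"rows": {"deltas": [[-0.0027, 0, 0, 0, 5], [-0.0027, 0, 0, 0, 24], [-0.0027, 0, 0, 0, 24], [-0.0027, 0, 0, 0, 24], [-0.0027, 0, -0.04, 0, 40], [-0.0027, 0, -0.08, 0, 60], [-0.0027, 0, -0.1, 0, 93], [-0.0027, 0, -0.1, 0, 93]]}}}

```text
time: 7.7
tool_pos: [491.4, -240.2, 142.3]
tool_rot: [179.5, 0.1, 74.9]
ft_force: [-0.8, -0.1, -0.4]
opening: 46.2
grip_force: 0.0
```

Run:
```python
from h import *
from workcell import ctrl, imaging, job_done
s=ctrl.state();c=imaging.capture("wrist");np.save("pics/w3.npy",{**c,"s":s},allow_pickle=True)
im=c["image"];cv2.imwrite("pics/w3.png",im[:,:,::-1]);print(s["tool_pos"],s["tool_rot"])
```

```text
[ 491.40220497 -240.19408586  142.29495458] [1.79534853e+02 1.44130017e-01 7.48666115e+01]
```

View pics/w3.png

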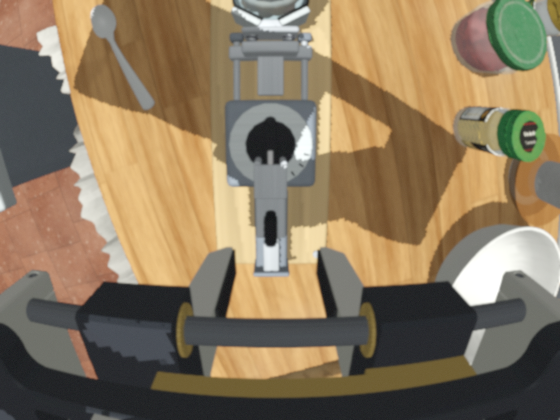

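The lock hood covers the end of the dial's bar at (270,165), and it would not move further under 21 N, so it is home. Now the lid.

To row units: 118 mm / 750 = 0.1573, 76 mm / 750 = 0.1013.

```bash
python3 to.py 518 -125 150 74.9
```

```text
dx 117.8 dy -3.1 dz -9.9 turn -0.0 t 7.75 [ 490.3 -239.5  140.1] [1.797e+02 1.000e-01 7.490e+01] F [-0.  -0.  -0.5] 49.96165184536857
```

Emit:
{"method": "nudge_tcp", "body": {"rows": {"deltas": [[0.0507, 0, -0.0107, 0, 93], [0.1013, 0, -0.0107, 0, 93], [0.1573, 0, -0.0107, 0, 93], [0.1573, 0, -0.0107, 0, 93], [0.1573, 0, -0.0107, 0, 93], [0.1573, 0, -0.0107, 0, 93]]}}}

```text
time: 8.25
tool_pos: [519.0, -124.9, 145.0]
tool_rot: [-179.9, 0.0, 74.9]
ft_force: [0.7, 0.2, 0.2]
opening: 89.8
grip_force: 0.0
```

Run:
```python
from h import *
from workcell import ctrl, imaging, job_done
s=ctrl.state();c=imaging.capture("wrist");np.save("pics/w4.npy",{**c,"s":s},allow_pickle=True)
im=c["image"];cv2.imwrite("pics/w4.png",im[:,:,::-1]);print(s["tool_pos"],s["tool_rot"],s["opening"])
c2=imaging.capture("side");np.save("pics/side4.npy",c2,allow_pickle=True)
```

```text
[ 518.9805204  -124.85298794  144.99981586] [-1.79908589e+02  3.53885419e-03  7.49152201e+01] 89.81750148407608
```

View pics/w4.png

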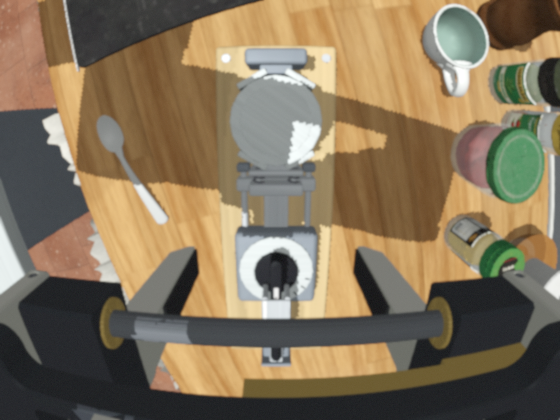

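The lid is the grey disc at roughly columns 230–322 and rows 75–170, almost directly under the camera. I'll fit its circle.

Run:
```python
from h import *
c=load("w4");g=cv2.medianBlur(cv2.cvtColor(c["image"],cv2.COLOR_RGB2GRAY),3)
h=cv2.HoughCircles(g,cv2.HOUGH_GRADIENT_ALT,1.5,20,param1=120,param2=0.6,minRadius=40,maxRadius=52)
print(h)
for q in (h[0] if h is not None else [])[:4]:
    p=wray(c,q[:2],92);e=wray(c,(q[0]+q[2],q[1]),92);print(p.round(1),"r",np.linalg.norm(e-p).round(1))
print("board check dial",wray(c,(276,270),42).round(1), wray(c,(276,122),92).round(1))
```

```text
[[[274.5      121.5       46.19095 ]
  [499.5      163.5       45.558086]
  [276.       279.        43.871536]
  [154.5      231.        45.977524]
  [441.        46.5       45.124058]
  [193.5      385.5       46.329884]]]
[537.7 -51.4  92. ] r 30.9
[ 706.7 -120.3   92. ] r 57.7
[ 508.3 -164.5   92. ] r 33.8
[ 429.6 -103.3   92. ] r 36.5
board check dial [ 503.4 -182.2   42. ] [538.6 -52.   92. ]
```

To row units: 75 mm / 750 = 0.1, 37 mm / 750 = 0.0493.

```bash
python3 to.py 538 -51.7 115 74.9
```

```text
dx 76.8 dy -1.2 dz 30.4 turn -0.1 t 8.35 [ 519.  -126.2  145.4] [-179.9    0.    74.8] F [-0.5 -0.1  0.2] 92.06068484256939
```

Emit:
{"method": "nudge_tcp", "body": {"rows": {"deltas": [[0.0493, -0.0007, 0.0267, 0, 93], [0.1, -0.0007, 0.04, 0, 93], [0.1, -0.0007, 0.04, 0, 93], [0.1, -0.0007, 0.04, 0, 93], [0.1, -0.0007, 0.04, 0, 93]]}}}

```text
time: 8.77
tool_pos: [538.6, -54.0, 116.0]
tool_rot: [-180.0, 0.0, 74.8]
ft_force: [0.5, -0.2, -0.9]
opening: 93.1
grip_force: 0.0
```

```bash
python3 to.py 538 -51.7 72.5 74.9
```

```text
dx 2.1 dy -1.2 dz 43.5 turn -0.1 t 8.7667 [538.6 -54.  116. ] [-180.     0.    74.8] F [ 0.5 -0.2 -0.9] 93.06656790079637
```

To row units: 43.5 mm / 750 = 0.058, 33 mm / 750 = 0.044.

Emit:
{"method": "nudge_tcp", "body": {"rows": {"deltas": [[0.0027, -0.0013, 0.02, 0, 93], [0.0027, -0.0013, 0.044, 0, 93], [0.0027, -0.0013, 0.058, 0, 93], [0.0027, -0.0013, 0.058, 0, 93], [0.0027, -0.0013, 0.058, 0, 93], [0.0027, -0.0013, 0.058, 0, 93]]}}}

```text
time: 9.27
tool_pos: [538.7, -51.6, 73.4]
tool_rot: [179.9, 0.0, 74.8]
ft_force: [0.4, -0.5, 0.3]
opening: 92.7
grip_force: 0.0
```

```bash
python3 to.py 538 -51.7 72.5 74.9
```

```text
dx -0.3 dy -0.6 dz 0.9 turn -0.1 t 9.2667 [538.7 -51.6  73.4] [179.9   0.   74.8] F [ 0.4 -0.5  0.3] 92.70336006842024
```

To row units: -0.5 mm / 750 = -0.0007, 0.4 mm / 750 = 0.0005.

Emit:
{"method": "nudge_tcp", "body": {"rows": {"deltas": [[0, -0.0007, 0.0005, 0, 55], [0, -0.0007, 0.0005, 0, 55], [0, -0.0007, 0.0005, 0, 55], [0, -0.0007, 0.0005, 0, 55], [0, -0.0007, 0.0005, 0, 55], [0, -0.0007, 0.0005, 0, 55], [0, -0.0007, 0.0005, 0, 55], [0, -0.0007, 0.0005, 0, 55]]}, "clamp_n": 8}}

```text
time: 9.93
tool_pos: [538.5, -50.6, 72.6]
tool_rot: [179.9, -0.0, 74.8]
ft_force: [3.0, -0.5, 0.5]
opening: 62.0
grip_force: 8.0
```

```bash
python3 to.py 538 -51.7 72.5 74.9
```

```text
dx -1.2 dy -0.2 dz 0.1 turn -0.1 t 9.9333 [538.5 -50.6  72.6] [179.9  -0.   74.8] F [ 3.  -0.5  0.5] 61.98675333003148
```

To row units: -0.6 mm / 750 = -0.0008, -0.5 mm / 750 = -0.0007, -26 degrees / 120 = -0.2167.

Emit:
{"method": "nudge_tcp", "body": {"rows": {"deltas": [[0, 0.0007, 0, 0, 55], [0, 0.0007, 0, 0, 55], [0, 0.0007, 0, 0, 55], [0, 0.0007, 0, -0.025, 55], [0, 0.0007, 0, -0.05, 55], [0, 0.0007, -0.0003, -0.0833, 55], [0, 0.0007, -0.0004, -0.1167, 55], [0, 0.0007, -0.0005, -0.15, 55], [0, 0.0007, -0.0007, -0.1833, 55], [0, 0.0007, -0.0008, -0.2167, 55]]}, "clamp_n": 40}}

```text
time: 10.77
tool_pos: [537.6, -50.7, 73.2]
tool_rot: [-180.0, -0.0, 101.0]
ft_force: [-0.4, 0.0, 5.6]
opening: 61.4
grip_force: 40.0
```

```bash
python3 to.py 538 -51.7 72.5 74.9;python3 -c "
from workcell import ctrl, imaging, job_done;print(ctrl.state()['moment'])"
```

```text
dx -1.1 dy 0.2 dz 0.7 turn 26.1 t 10.7667 [537.6 -50.7  73.2] [-180.   -0.  101.] F [-0.4  0.   5.6] 61.361471864705855
[-0.10303372 -0.09056964 -0.09538024]
```

Before turning further I want proof that the jar isn't turning with the lid. I'll compare side-view crops of the glass from the start, before the grip and now.

Run:
```python
from h import *
from workcell import ctrl, imaging, job_done
c=imaging.capture("side");np.save("pics/side5.npy",c,allow_pickle=True)
C=[load("side0"),load("side4"),c]
pts=proj(c,[[538,-52,69],[538,-52,9],[538,-52,40],[480,-52,40],[600,-52,40]]).round();print(pts.tolist())
x,y=map(int,pts[2]);K=[k["image"][y-32:y+28,x-16:x+17,::-1] for k in C]
K=[cv2.convertScaleAbs(k,alpha=180/np.percentile(k[32:50],90)) for k in K]
cv2.imwrite("pics/m.png",np.hstack([cv2.resize(k,None,fx=8,fy=8,interpolation=cv2.INTER_CUBIC) for k in K])[:600])
```

```text
[[259.0, 190.0], [261.0, 211.0], [260.0, 200.0], [236.0, 204.0], [285.0, 197.0]]
```

View pics/m.png

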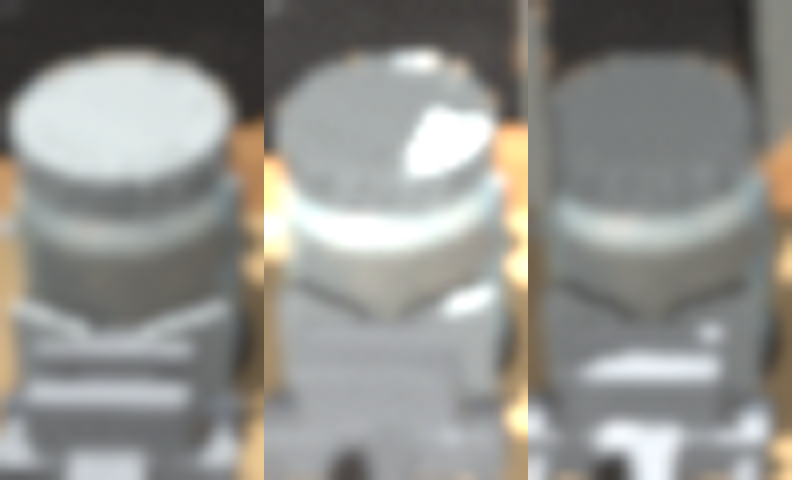

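The glass shows no texture to track. What the picture does show is the jaws pressed against the jar and the lid seated between the fingers. The 5.6 N upward push at the hand fits the lid climbing its threads. I'll probe 1° and read the turning moment.

To row units: -1 degrees / 120 = -0.0083.

Emit:
{"method": "nudge_tcp", "body": {"rows": {"deltas": [[0, 0, 0, -0.0083, 55]]}}}

```text
time: 10.9
tool_pos: [537.6, -50.7, 73.2]
tool_rot: [-180.0, -0.0, 101.8]
ft_force: [-0.1, -0.5, 4.8]
opening: 61.5
grip_force: 40.0
```

```bash
python3 -c "
from workcell import ctrl, imaging, job_done;s=ctrl.state();print(s['moment'],s['tool_rot'],s['joint_torque'][5])"
```

```text
[-0.0973154   0.06328255 -0.10624217] [-1.79952486e+02 -3.01165682e-03  1.01836964e+02] -0.008904032874852419
```

The turning moment is only 0.1 N·m, well below what the jaws can hold, so it is the lid that is turning. I continue to about 77° in total.

To row units: -1.3 mm / 750 = -0.0017, -1.2 mm / 750 = -0.0016, -50 degrees / 120 = -0.4167.

Emit:
{"method": "nudge_tcp", "body": {"rows": {"deltas": [[0, 0, -0.0001, -0.0333, 55], [0, 0, -0.0003, -0.0667, 55], [0, 0, -0.0004, -0.1, 55], [0, 0, -0.0005, -0.1417, 55], [0, 0, -0.0007, -0.1833, 55], [0, 0, -0.0008, -0.225, 55], [0, 0, -0.0011, -0.2667, 55], [0, 0, -0.0012, -0.3083, 55], [0, 0, -0.0013, -0.35, 55], [0, 0, -0.0016, -0.3917, 55], [0, 0, -0.0017, -0.4167, 55], [0, 0, -0.0017, -0.4167, 55]]}}}

```text
time: 11.9
tool_pos: [538.0, -50.6, 74.6]
tool_rot: [-180.0, 0.0, 152.0]
ft_force: [0.3, -0.1, 6.0]
opening: 61.1
grip_force: 40.0
```

```bash
python3 -c "
from workcell import ctrl, imaging, job_done;s=ctrl.state();print(s['moment'],s['tool_rot'])"
```

```text
[ 0.04070137 -0.19313303  0.04461736] [-1.79992698e+02  8.14102742e-03  1.51957837e+02]
```

To row units: -2.2 mm / 750 = -0.0029, -1.5 mm / 750 = -0.002.

Emit:
{"method": "nudge_tcp", "body": {"rows": {"deltas": [[0, 0, -0.0009, 0, 55], [0, 0, -0.002, 0, 55], [0, 0, -0.0029, 0, 55], [0, 0, -0.0029, 0, 55]]}}}

```text
time: 12.23
tool_pos: [537.4, -50.3, 75.9]
tool_rot: [-180.0, -0.1, 151.8]
ft_force: [-0.4, -0.3, -0.4]
opening: 61.1
grip_force: 40.0
```

The lid came up with no pull, so it is free. I lift it.

To row units: -33 mm / 750 = -0.044, -31 mm / 750 = -0.0413.

Emit:
{"method": "nudge_tcp", "body": {"rows": {"deltas": [[0, 0, -0.0027, 0, 55], [0, 0, -0.0067, 0, 55], [0, 0, -0.012, 0, 55], [0, 0, -0.0187, 0, 55], [0, 0, -0.0253, 0, 55], [0, 0, -0.032, 0, 55], [0, 0, -0.0373, 0, 55], [0, 0, -0.0413, 0, 55], [0, 0, -0.044, 0, 55], [0, 0, -0.044, 0, 55], [0, 0, -0.044, 0, 55], [0, 0, -0.044, 0, 55]]}}}

```text
time: 13.23
tool_pos: [537.9, -50.5, 109.1]
tool_rot: [-180.0, -0.0, 151.8]
ft_force: [0.2, 0.6, -0.3]
opening: 61.5
grip_force: 40.0
```

Emit:
{"method": "nudge_tcp", "body": {"rows": {"deltas": [[0, 0, 0, 0, 55], [0, 0, 0, 0, 55], [0, 0, 0, 0, 55], [0, 0, 0, 0, 55]]}}}

```text
time: 13.57
tool_pos: [538.0, -50.6, 109.2]
tool_rot: [-180.0, -0.0, 151.8]
ft_force: [0.4, 0.8, -0.3]
opening: 61.4
grip_force: 40.0
```

Run:
```python
from h import *
from workcell import ctrl, imaging, job_done
s=ctrl.state();print(s["tool_pos"],s["qvel"],s["moment"])
a=load("side5");c=imaging.capture("side");np.save("pics/side6.npy",c,allow_pickle=True)
# centre column colours from lid top down to jar, before / after
for v in range(160,206,2):
    print(v,a["image"][v,258:261].mean(0).round().tolist(),c["image"][v,258:261].mean(0).round().tolist())
print(proj(c,[[538,-52,88],[538,-52,69],[538,-83,113],[538,-83,129]]).round(1).tolist())
```

```text
[538.03445943 -50.56882904 109.20654034] [-0.00124745 -0.11639343  0.00906782 -0.0082378   0.04167129  0.00448153] [ 0.01067916 -0.17084144  0.00876657]
160 [52.0, 47.0, 44.0] [86.0, 87.0, 84.0]
162 [38.0, 36.0, 34.0] [116.0, 118.0, 115.0]
164 [36.0, 35.0, 34.0] [140.0, 143.0, 142.0]
166 [36.0, 35.0, 34.0] [142.0, 147.0, 147.0]
168 [37.0, 35.0, 34.0] [122.0, 126.0, 127.0]
170 [38.0, 36.0, 35.0] [103.0, 107.0, 107.0]
172 [39.0, 38.0, 37.0] [95.0, 98.0, 98.0]
174 [58.0, 58.0, 58.0] [93.0, 96.0, 96.0]
176 [89.0, 92.0, 92.0] [95.0, 98.0, 98.0]
178 [92.0, 94.0, 94.0] [94.0, 96.0, 96.0]
180 [92.0, 95.0, 95.0] [98.0, 100.0, 99.0]
182 [93.0, 96.0, 96.0] [109.0, 110.0, 104.0]
184 [93.0, 97.0, 96.0] [90.0, 97.0, 97.0]
186 [93.0, 96.0, 96.0] [76.0, 79.0, 80.0]
188 [96.0, 99.0, 98.0] [80.0, 78.0, 74.0]
190 [98.0, 102.0, 101.0] [106.0, 105.0, 101.0]
192 [99.0, 101.0, 101.0] [100.0, 99.0, 94.0]
194 [112.0, 115.0, 114.0] [153.0, 155.0, 151.0]
196 [150.0, 156.0, 154.0] [163.0, 170.0, 167.0]
198 [139.0, 143.0, 140.0] [139.0, 144.0, 141.0]
200 [105.0, 105.0, 100.0] [105.0, 105.0, 100.0]
202 [97.0, 96.0, 91.0] [97.0, 97.0, 91.0]
204 [95.0, 94.0, 89.0] [96.0, 95.0, 90.0]
[[258.9, 183.6], [259.3, 190.3], [260.7, 182.0], [260.3, 175.9]]
```

The lid top has risen from about row 174 to 160, and the jar pixels below row 198 are unchanged. The weight on the wrist also fits the lid alone: the lid is held about 36 mm up and the jar is still in place.

```bash
python3 -c "
from workcell import ctrl, imaging, job_done;print(job_done())"
```

```text
the job is handed in; nothing more can be done
None
```

The job is handed in; the judge's verdict was not shown. By my measurements the dial is on the mark, the lock is home, the lid was turned about 77° and is held level about 2.5 cm above the mouth, and the jar still stands in the clamp, though I could only infer that it did not turn (low turning moment, no visible texture on the glass).

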